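# Assemble the carved tiered dish stand

### The arm

A 6-joint arm with a two-finger parallel gripper is mounted at the origin on the work surface. World frame = base frame: x ahead of the robot, y to its left, z up, the work surface at z = 0. Lengths are in mm, angles in rad, forces in N, time in s.
With the tool pointing down it reaches from about 325 to 1000 mm from the base axis. Payload 5.1 kg.
Tool frame: the origin (TCP) lies at the very end of the fingers, on their centre line; the grasp point (between the pads) lies 19 mm behind it (manip.pinch_z is the distance from the TCP to the grasp point, in mm); z points along the fingers, y is the direction in which the jaws open and shut (so a half turn about z gives the same grasp; the last joint's range is limited). The gripper opens to 85 mm and grips with 20 to 120 N. Pads are 22 mm wide; open, the fingers measure 114 mm over their backs; the gripper's body (76 mm by 85 mm) begins 54 mm behind the grasp point. The pads swing forward as they close: fully open they stand 13 mm farther back than shut.
Start: joints at [1.225, 0.124, 1.65, -0, 1.367, -0.083], TCP at [168.882, 627.665, 231.322] pointing down, gripper open.
Joint ranges: [-2.61, 2.61], [-1.02, 2.33], [0.03, 2.71], [-1.35, 4.49], [0.32, 2.68], [-2.91, 2.91]. Speed limits (rad/s): [2.57, 2.57, 3.14, 3.14, 3.14, 3.14].

### API

Orientations are given as a unit quaternion [x, y, z, w].
In Python, from rig import readout, optics, manip gives the robot as it stands.
- The arm moves only by the shell command python3 -m pendant 'ROWS' [OPENING] [FORCE]. ROWS is JSON, a list of rows, each an object of numbers: "dx", "dy", "dz": the shift along the tool's x, y, z in cm; "yaw": the turn about the tool's z in rad. In form: [{"dx": .., "dy": .., "dz": .., "yaw": ..}, ...]. A call has 1 to 12 rows; each row shifts and turns the commanded pose from where the row before left it, along the tool's axes as they then stand; what a row does not reach is not made up. A row lasts 1/10 s, in which the tool goes at most 50 mm and 8.59 degrees, less where a joint would pass 70% of its speed; a pose out of reach is approached as far as the arm can. A call with a gripper value outside its range is refused whole. OPENING is the finger opening in cm, from 0 to 8.54, set as the call begins (- or left out, the last holds). The fingers move at their own pace and stop on an object; FORCE is the grip in N (left out, the last holds). Time passes only in rows, so rows that do not move let the fingers close. It gives the time, the measured TCP pose, the force and the opening at its end, in the units of the state.
- readout.read_state(): the state, without advancing time (a new reading comes with each control period).
- optics.read_camera(name): name is "side" or "top"; returns a dict with "img" (400x640x3 uint8, blue, green, red), "depth" (400x640 float32, mm along the optical axis (not along the pixel's ray), 0 where there is no reading), "K" (3x3 intrinsics, pixels), "dist_coeffs" ([k1, k2, p1, p2, k3] as OpenCV has them; the pictures are not rectified), "origin" and "rotation" of the camera in the world. Camera axes: x right, y down, z forward; pixel columns grow to the right and rows downward; lengths in mm; the calibration is good to about 2 mm. A picture is of the moment at which its call begins.
- manip.sign_off(): hands the job in, once; it reports no verdict.
The state is a dict: "time_s": time; "joints": joint angles; "joint_velocities": joint speeds; "joint_efforts": joint torques, N m; "tcp_pos": TCP position; "orientation": TCP orientation; "force": force on the tool from outside, world axes, zero at the start; "torque": the same for the moment, N m; "grip_width": finger opening in mm.
Only numpy, scipy, OpenCV 4.12 (cv2) and the standard library are available. Lean on these libraries where they do the work, as an engineer would, in place of code of your own. Each camera call takes 0.05 s, during which the arm holds its last target. There are 200 camera calls.

### The job

Put the carved walnut stand together from the bottom up on its fixed foot: first the largest petal dish, then the middle one on it, then the smallest, and last the finial on top. Each piece must sit level and fully home with its socket over the spigot below; set it down gently, without dropping or ramming it, and leave the gouges and the sanding block where they lie.

Things in the scene. Friction and masses are not known exactly. Their poses are not given: they have to be found in the camera images.
- base: Turned dark walnut foot of the stand, fixed to the bench, its place varies: round plate 120 mm dia., 10 thick at the edge (no petals), sweeping up to a round hub 44 dia. with flat top 40 mm up and a spigot on it (20 dia., tapering to 12, 10 high). Origin: centre of underside, z up. The first dish rests on the flat top, socket over spigot (4 mm play all round), origin 40 mm above this one.
- large_dish: Largest petal dish, dark walnut, 156 mm across, 240 g, loose, any yaw. Origin: centre of underside, z up. Foot 60 mm dia., 14 high, with a socket 28 dia., 14 deep beneath. Floor top 20 up, rim top 24 up. Grip the round hub: 44 dia., from the floor to its flat top 56 up. Spigot on it 20 dia., tapering to 12, 10 high. The next piece rests on the hub top, its origin 56 mm above this one.
- medium_dish: Middle-sized petal dish, dark walnut, 120 mm across, 160 g, loose, any yaw. All else as the large dish: origin at the centre of the underside, foot 60 mm dia. with socket 28 dia., 14 deep; rim top 24 up; grip hub 44 dia. with flat top 56 up, 10 mm spigot (20 to 12 dia.) above. The next piece rests on the hub top, its origin 56 mm above this one.
- small_dish: Smallest petal dish, dark walnut, 90 mm across, 110 g, loose, any yaw. All else as the large dish: origin at the centre of the underside, foot 60 mm dia. with socket 28 dia., 14 deep; rim top 24 up; grip hub 44 dia. with flat top 56 up, 10 mm spigot (20 to 12 dia.) above. The next piece rests on the hub top, its origin 56 mm above this one.
- finial: Turned dark walnut finial (the stand's top knob), 57 mm high, 60 g, loose, standing upright on a round foot 44 mm dia., 18 high, with a socket 28 dia., 14 deep beneath. Grip: smooth round neck 30 dia. from 23 to 46 mm up, then a tapered top. Origin: centre of underside, z up.
- gouge_left: Wood-carving gouge lying flat among the pieces along x, pale handle, on the left (+y), about 170 mm long, 22 mm wide and 23 mm high (origin near the middle of its length, at its underside). Not part of the job: it stays where it lies.
- gouge_right: Wood-carving gouge lying flat among the pieces along x, darker handle, on the right (-y), about 170 mm long, 22 mm wide and 23 mm high (origin near the middle of its length, at its underside). Not part of the job: it stays where it lies.
- sanding_block: Cork sanding block lying flat at about the middle of the back row, 70 mm along x, 33 mm wide, 29 mm high; origin: centre of its underside. Not part of the job: it stays where it lies.
There are look-alikes about, which are no part of the job. What is shaped like the large_dish but purple is not meant. Leave any purple look-alike of the small_dish alone.

How it is judged:
By the outcome, as a careful person would: the job done as asked, in the order asked, and still so for the second after the job is handed in, with the robot touching nothing.
It also fails if it takes over 106 s, if anything falls off the work surface, if the arm or the gripper's body presses on something with over 40 N, if the wrist force passes 120 N, or if a joint passes its speed limit or range.

## Working session

There is one attempt and no reset: what is moved stays moved. The work goes in short steps, Python scripts to look and compute and a shell command to move; the robot and the scene stay as the last step left them, time stands still between calls to the robot, and variables do not carry over. Pictures are saved under pics/ and viewed, about 12 in all and at most 16, crops included, and the job is handed in when it is done.

```bash
mkdir -p pics; ls; cat > h.py <<'E'
import numpy as np, cv2
from rig import readout, optics, manip
def cam(n):
    c=optics.read_camera(n); return c
def pts(c,uv):
    """pixels -> world unit rays"""
    uv=np.asarray(uv,float).reshape(-1,1,2)
    n=cv2.undistortPoints(uv,np.array(c["K"],float),np.array(c["dist_coeffs"],float)).reshape(-1,2)
    d=np.c_[n,np.ones(len(n))]
    return d@np.array(c["rotation"]).T
def plane(c,uv,z):
    d=pts(c,uv); o=np.array(c["origin"],float); return o+d*((z-o[2])/d[:,2])[:,None]
def deproj(c,uv):
    uv=np.asarray(uv).reshape(-1,2); d=pts(c,uv); i=uv.astype(int)
    return np.array(c["origin"])+d*c["depth"][i[:,1],i[:,0]][:,None]
def cloud(c):
    h,w=c["depth"].shape; u,v=np.meshgrid(np.arange(w),np.arange(h))
    return deproj(c,np.stack([u,v],-1).reshape(-1,2)).reshape(h,w,3)
E
python3 - <<'E'
from h import *
for n in("top","side"):
    c=cam(n); cv2.imwrite(f"pics/{n}0.png",c["img"]); print(n,c["origin"],np.round(c["rotation"],3).tolist(),np.round(c["K"],1).tolist(),c["dist_coeffs"],(c["depth"]>0).mean())
s=readout.read_state(); print(s)
E
```

```text
pics
top [ 353.95677587   10.70994383 1061.0228372 ] [-0.698, 0.714, -0.045, 0.033] [[392.9, 0.0, 320.5], [0.0, 392.9, 198.2], [0.0, 0.0, 1.0]] [-0.09725168  0.          0.          0.          0.        ] 0.9961875
side [ 415.11520745 -785.99709288  779.32314104] [0.914, -0.038, 0.01, -0.404] [[437.9, 0.0, 319.4], [0.0, 437.9, 199.1], [0.0, 0.0, 1.0]] [-0.12498419  0.          0.          0.          0.        ] 0.99598046875
{'time_s': 0.1, 'joints': array([ 1.22540028e+00,  1.24462869e-01,  1.65154011e+00, -1.05824797e-06,
        1.36750783e+00, -8.25969351e-02]), 'joint_velocities': array([-0.00045763, -0.00208648, -0.00145652, -0.00071608,  0.00329544,
       -0.00018052]), 'joint_efforts': array([ 3.75960772e-04, -4.24934363e+01, -3.66650641e+01, -9.44087833e-05,
        4.00772711e-03, -8.91415315e-07]), 'tcp_pos': array([168.69803803, 627.15269715, 230.15949197]), 'orientation': array([ 1.31021596e-01,  9.91379050e-01, -9.37310800e-04, -2.03169987e-04]), 'force': array([0.69981357, 0.52463547, 0.48908288]), 'torque': array([0.00020196, 0.00031428, 0.00061748]), 'grip_width': 85.25381498249577}
```

```bash
sed -i 's/c=optics.read_camera(n); return c/c=optics.read_camera(n); c["rotation"]=Rotation.from_quat(c["rotation"]).as_matrix(); return c/; 1a from scipy.spatial.transform import Rotation' h.py; cat h.py | head -6
```

```text
import numpy as np, cv2
from scipy.spatial.transform import Rotation
from rig import readout, optics, manip
def cam(n):
    c=optics.read_camera(n); c["rotation"]=Rotation.from_quat(c["rotation"]).as_matrix(); return c
def pts(c,uv):
```

View pics/top0.png

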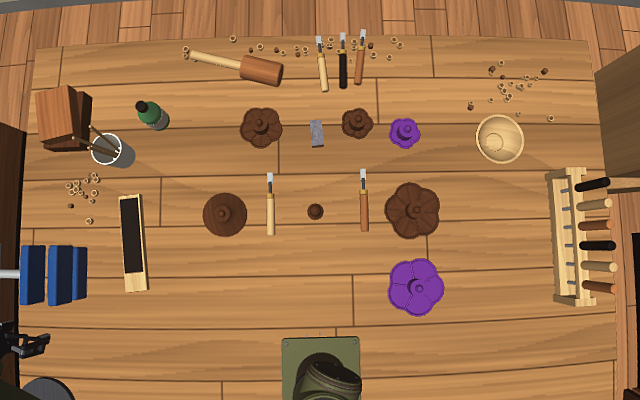

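View pics/side0.png

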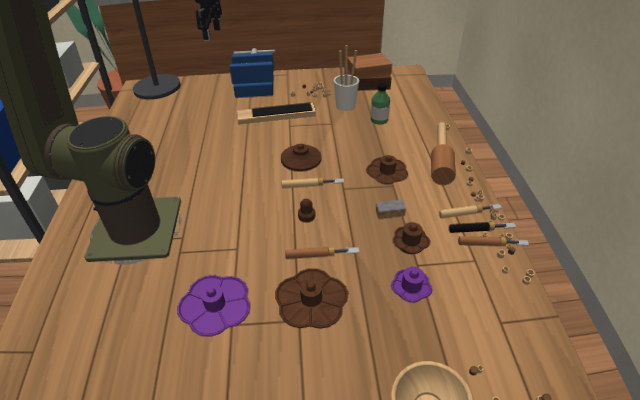

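```bash
cat >> h.py <<'E'
P={"top":dict(base=(225,214),large=(412,210),medium=(261,127),small=(357,123),finial=(315,211)),
   "side":dict(base=(301,157),large=(311,297),medium=(387,168),small=(411,237),finial=(306,209))}
def dark(c):
    hsv=cv2.cvtColor(c["img"],cv2.COLOR_BGR2HSV); return (hsv[...,2]<110)&((hsv[...,0]<20)|(hsv[...,0]>170))
E
python3 - <<'E'
from h import *
ROI={"top":45,"side":45}
for n in("top","side"):
    c=cam(n); X=cloud(c); m=dark(c)
    _,lab=cv2.connectedComponents(m.astype(np.uint8))
    tab=(X[...,2][m==0]); print(n,"table z med",np.median(tab))
    for k,(u,v) in P[n].items():
        l=np.bincount(lab[v-4:v+5,u-4:u+5].ravel()); l[0]=0; s=lab==l.argmax()
        p=X[s]; ys,xs=np.where(s)
        zt=np.percentile(p[:,2],99.5)
        h=p[(p[:,2]>zt-14)]; lo,hi=np.percentile(p[:,:2],[1,99],axis=0)
        print(k,s.sum(),"px bbox",xs.min(),xs.max(),ys.min(),ys.max(),"ztop",zt.round(1),"bbox ctr",((lo+hi)/2).round(1),"size",(hi-lo).round(1),"hub ctr",np.median(h,0).round(1),len(h))
a=cv2.imread("pics/top0.png")[90:320,190:460]; cv2.imwrite("pics/crop1.png",cv2.resize(a,None,fx=2.6,fy=2.6,interpolation=cv2.INTER_CUBIC))
E
```

```text
top table z med -0.2507905866825695
base 1509 px bbox 203 246 193 236 ztop 50.7 bbox ctr [432.  250.8] size [110.4 111.7] hub ctr [430.4 249.9  40.8] 215
large 2356 px bbox 384 439 182 238 ztop 66.2 bbox ctr [ 431.2 -251.6] size [142.1 140.7] hub ctr [ 428.5 -252.1   56.4] 216
medium 1393 px bbox 232 309 108 174 ztop 68.9 bbox ctr [629.6 124.2] size [179.7 165.9] hub ctr [667.6 150.6  57.1] 178
small 762 px bbox 326 386 108 138 ztop 68.2 bbox ctr [ 672.7 -109.4] size [ 80.5 131.1] hub ctr [ 672.8 -110.5   57. ] 191
finial 198 px bbox 307 322 204 219 ztop 74.2 bbox ctr [433.9   7.7] size [39.9 37.4] hub ctr [ 354.    10.7 1061. ] 1
side table z med 0.03013600770066205
base 883 px bbox 281 321 142 170 ztop 480.8 bbox ctr [431.7 244.7] size [112.  111.3] hub ctr [ 415.1 -786.   779.3] 5
large 3652 px bbox 275 348 250 399 ztop 779.3 bbox ctr [ 431.5 -284.2] size [139.4 304.6] hub ctr [ 415.1 -786.   779.3] 20
medium 894 px bbox 366 407 155 188 ztop 67.1 bbox ctr [665.3 149.6] size [107.1 112.6] hub ctr [665.9 143.6  56.6] 128
small 1121 px bbox 376 429 204 267 ztop 353.1 bbox ctr [661.8 -88.8] size [ 99.2 173.2] hub ctr [ 415.1 -786.   779.3] 6
finial 317 px bbox 298 315 199 222 ztop 57.0 bbox ctr [434.2  11. ] size [40.5 55.6] hub ctr [434.9  -1.1  51.5] 92
```

View pics/crop1.png

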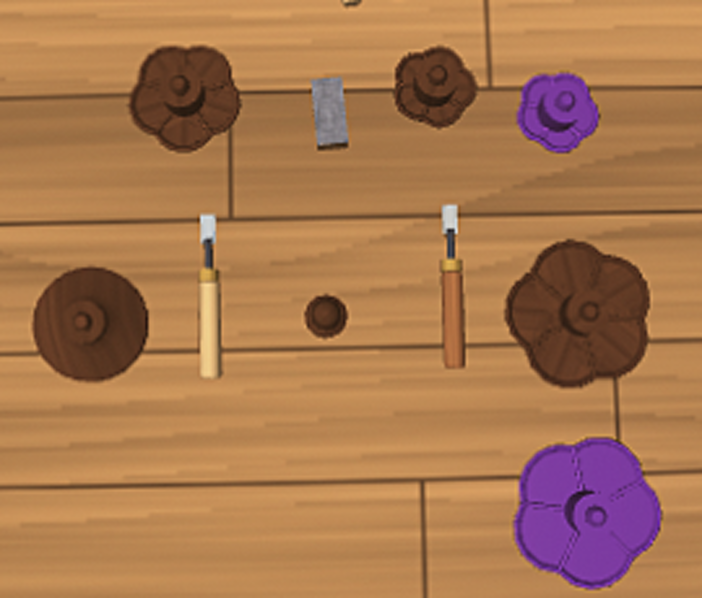

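```bash
cat >> h.py <<'E'
G=dict(base=(430,250,40),large=(429,-252,56),medium=(667,150,56),small=(672,-110,56),finial=(434,8,46))
def hub(c,g,r=30,zt=None):
    """centre of round hub top near g=(x,y,ztop): disc of pixels above ztop-3, cast to plane ztop"""
    X=cloud(c); s=(np.hypot(X[...,0]-g[0],X[...,1]-g[1])<r)&(X[...,2]>g[2]-3)&(X[...,2]<g[2]+14)
    v,u=np.where(s)
    zf=X[...,2][s]; z=np.median(zf[zf<g[2]+3])
    q=plane(c,np.c_[u,v],z)[:,:2]; p=X[s&(X[...,2]<g[2]+3)][:,:2]
    f=lambda q:(np.percentile(q,2,axis=0)+np.percentile(q,98,axis=0))/2
    return q.mean(0).round(1),f(p).round(1),p.ptp(0).round(0) if hasattr(p,'ptp') else np.ptp(p,0).round(0),round(float(z),1),len(u)
E
python3 - <<'E'
from h import *
for n in("top","side"):
    cs=[cam(n) for _ in range(1)]
    for k,g in G.items(): print(n,k,*hub(cs[0],g))
E
```

```text
top base [431.4 251.6] [430.8 252.1] [42. 40.] 39.8 216
top large [ 429.3 -253.4] [ 429.2 -253.7] [42. 43.] 55.8 195
top medium [669. 152.] [669.  151.8] [44. 40.] 56.2 207
top small [ 674.1 -110.7] [ 674.  -110.4] [45. 43.] 55.9 210
top finial [434.2   7.8] [433.8   7.7] [28. 26.] 46.2 102
side base [431.1 248.4] [431.  249.4] [41. 45.] 40.1 115
side large [ 430.3 -255.8] [ 430.6 -255.5] [43. 46.] 56.3 326
side medium [667.6 148.3] [666.4 148.5] [39. 45.] 55.8 133
side small [ 672.5 -112.9] [ 672.7 -112.2] [45. 43.] 57.0 235
side finial [434.6   5.9] [433.6  -2.2] [27. 19.] 45.4 93
```

Candidates (top image): large dish: brown (412,210), or purple (416,287). Small dish: brown (357,123), or purple (404,132). The medium (261,127), the foot (225,214, round, no petals) and the finial (315,211) have no look-alikes. The crop confirms the brown ones are the right choice. Heights from both views match the text (40/56/56/56/46).

```bash
python3 -m pendant '[{"yaw":-0.131},{"yaw":-0.131},{"dx":-2.6,"dy":-3.77},{"dx":-2.6,"dy":-3.77},{"dx":-2.6,"dy":-3.77},{"dx":-2.6,"dy":-3.77},{"dx":-2.6,"dy":-3.77},{"dx":-2.6,"dy":-3.77},{"dx":-2.6,"dy":-3.77},{"dx":-2.6,"dy":-3.77},{"dx":-2.6,"dy":-3.77},{"dx":-2.6,"dy":-3.77}]'
python3 -m pendant '[{"dy":-4.6},{"dy":-4.6},{"dy":-4.6},{"dy":-4.6},{"dy":-4.6},{"dy":-4.6},{"dy":-4.6},{"dy":-4.6},{"dy":-4.6},{"dy":-4.6},{},{}]'
```

```text
schema error: expected keys dx, dy, dz, yaw
schema error: expected keys dx, dy, dz, yaw
```

```bash
python3 -m pendant '[{"dx":0,"dy":0,"dz":0,"yaw":-0.131},{"dx":0,"dy":0,"dz":0,"yaw":-0.131},{"dx":-2.6,"dy":-3.77,"dz":0,"yaw":0},{"dx":-2.6,"dy":-3.77,"dz":0,"yaw":0},{"dx":-2.6,"dy":-3.77,"dz":0,"yaw":0},{"dx":-2.6,"dy":-3.77,"dz":0,"yaw":0},{"dx":-2.6,"dy":-3.77,"dz":0,"yaw":0},{"dx":-2.6,"dy":-3.77,"dz":0,"yaw":0},{"dx":-2.6,"dy":-3.77,"dz":0,"yaw":0},{"dx":-2.6,"dy":-3.77,"dz":0,"yaw":0},{"dx":-2.6,"dy":-3.77,"dz":0,"yaw":0},{"dx":-2.6,"dy":-3.77,"dz":0,"yaw":0}]'
```

```text
time_s: 1.5
tcp_pos: [429.3, 248.8, 231.6]
orientation: [0.0, 1.0, 0.0, 0.0]
force: [0.9, -0.3, -0.6]
grip_width: 85.4
```

```bash
python3 -m pendant '[{"dx":0,"dy":-4.57,"dz":0,"yaw":0},{"dx":0,"dy":-4.57,"dz":0,"yaw":0},{"dx":0,"dy":-4.57,"dz":0,"yaw":0},{"dx":0,"dy":-4.57,"dz":0,"yaw":0},{"dx":0,"dy":-4.57,"dz":0,"yaw":0},{"dx":0,"dy":-4.57,"dz":0,"yaw":0},{"dx":0,"dy":-4.57,"dz":0,"yaw":0},{"dx":0,"dy":-4.57,"dz":0,"yaw":0},{"dx":0,"dy":-4.57,"dz":0,"yaw":0},{"dx":0,"dy":-4.57,"dz":0,"yaw":0},{"dx":0,"dy":-4.57,"dz":0,"yaw":0},{"dx":0,"dy":0,"dz":0,"yaw":0}]'
python3 -m pendant '[{"dx":0,"dy":0,"dz":4,"yaw":0},{"dx":0,"dy":0,"dz":4,"yaw":0},{"dx":0,"dy":0,"dz":3,"yaw":0},{"dx":0,"dy":0,"dz":0,"yaw":0},{"dx":0,"dy":0,"dz":0,"yaw":0}]'
python3 - <<'E'
from h import *
c=cam("side"); cv2.imwrite("pics/s1.png",cv2.resize(c["img"][170:350,200:420],None,fx=3,fy=3))
for n in("top","side"):
    print(hub(cam(n),G["large"]))
E
```

```text
time_s: 2.7
tcp_pos: [427.6, -256.6, 231.4]
orientation: [0.003, 1.0, -0.001, -0.0]
force: [-0.7, 0.9, 0.2]
grip_width: 85.1
time_s: 3.2
tcp_pos: [428.3, -251.8, 121.7]
orientation: [0.0, 1.0, 0.0, -0.0]
force: [0.0, -0.4, 0.2]
grip_width: 85.2
(array([ 421.4, -238.5]), array([ 425.5, -239.2]), array([21.,  9.]), 55.2, 12)
(array([ 429.9, -257.9]), array([ 430.3, -257.9]), array([43., 40.]), 56.5, 298)
```

View pics/s1.png

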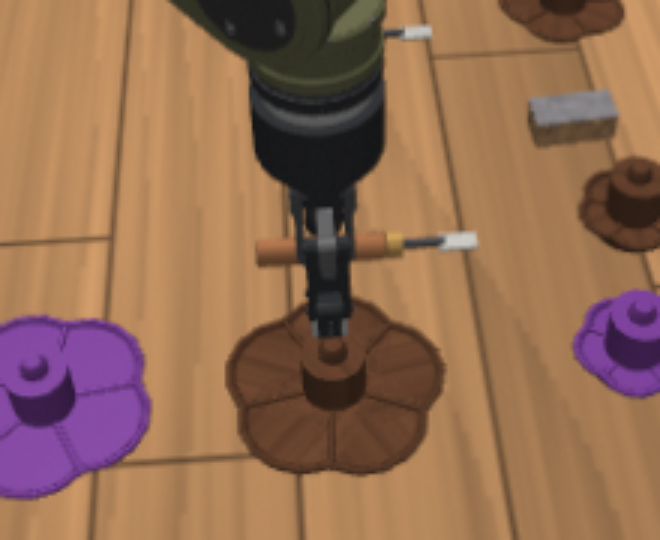

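The view shows the open gripper above the brown large dish (hub at crop (334,375)). Its x lines up with the hub. Next I descend and grip.

```bash
python3 -m pendant '[{"dx":-0.15,"dy":-0.25,"dz":2.5,"yaw":0},{"dx":0,"dy":0,"dz":2.5,"yaw":0},{"dx":0,"dy":0,"dz":2,"yaw":0},{"dx":0,"dy":0,"dz":1.5,"yaw":0},{"dx":0,"dy":0,"dz":1.1,"yaw":0},{"dx":0,"dy":0,"dz":0,"yaw":0},{"dx":0,"dy":0,"dz":0,"yaw":0}]'
python3 -m pendant '[{"dx":0,"dy":0,"dz":0,"yaw":0},{"dx":0,"dy":0,"dz":0,"yaw":0},{"dx":0,"dy":0,"dz":0,"yaw":0},{"dx":0,"dy":0,"dz":0,"yaw":0},{"dx":0,"dy":0,"dz":0,"yaw":0},{"dx":0,"dy":0,"dz":0,"yaw":0},{"dx":0,"dy":0,"dz":0,"yaw":0},{"dx":0,"dy":0,"dz":0,"yaw":0}]' 3.6 50
```

```text
time_s: 4.05
tcp_pos: [430.5, -255.3, 26.5]
orientation: [0.0, 1.0, -0.001, 0.001]
force: [0.4, 0.2, -0.4]
grip_width: 85.5
time_s: 4.85
tcp_pos: [430.4, -255.2, 26.3]
orientation: [0.0, 1.0, -0.0, 0.001]
force: [0.3, 1.0, 5.3]
grip_width: 42.8
```

```bash
python3 -m pendant '[{"dx":0,"dy":0,"dz":-0.5,"yaw":0},{"dx":0,"dy":0,"dz":-1,"yaw":0},{"dx":0,"dy":0,"dz":-2,"yaw":0},{"dx":0,"dy":0,"dz":-2.5,"yaw":0},{"dx":0,"dy":0,"dz":-2.5,"yaw":0},{"dx":0,"dy":0,"dz":-2,"yaw":0},{"dx":0,"dy":0,"dz":-1,"yaw":0},{"dx":0,"dy":0,"dz":-0.5,"yaw":0},{"dx":0,"dy":0,"dz":0,"yaw":0},{"dx":0,"dy":0,"dz":0,"yaw":0}]'
python3 - <<'E'
from h import *
c=cam("side"); cv2.imwrite("pics/s2.png",cv2.resize(c["img"][120:340,180:440],None,fx=3,fy=2.7)); X=cloud(c)
m=dark(c)&(np.hypot(X[...,0]-430,X[...,1]+254)<85)&(X[...,2]>60)&(X[...,2]<180)
p=X[m]; print(np.percentile(p,[1,50,99],axis=0).round(1), m.sum())
rim=p[np.hypot(p[:,0]-430,p[:,1]+254)>65]; A=np.c_[rim[:,:2]-[430,-254],np.ones(len(rim))]; print(np.linalg.lstsq(A,rim[:,2],rcond=None)[0])
E
```

```text
time_s: 5.85
tcp_pos: [429.0, -254.2, 144.0]
orientation: [0.0, 1.0, 0.001, -0.001]
force: [-0.4, 0.5, -2.9]
grip_width: 42.7
[[ 359.9 -324.7  135.5]
 [ 428.  -268.9  138.6]
 [ 500.2 -192.6  173.1]] 3119
[-1.48879088e-03 -3.79775272e-03  1.39545610e+02]
```

View pics/s2.png

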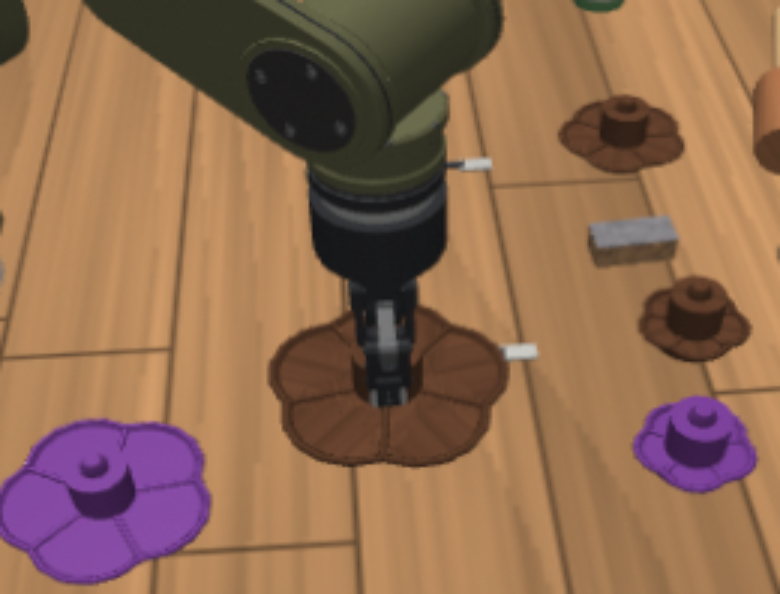

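The dish is held level (rim tilt < 0.004) and clear of the table. I carry it to the foot.

```bash
python3 -m pendant '[{"dx":0,"dy":2.5,"dz":0,"yaw":0},{"dx":0,"dy":4.6,"dz":0,"yaw":0},{"dx":0,"dy":4.6,"dz":0,"yaw":0},{"dx":0,"dy":4.6,"dz":0,"yaw":0},{"dx":0,"dy":4.6,"dz":0,"yaw":0},{"dx":0,"dy":4.6,"dz":0,"yaw":0},{"dx":0,"dy":4.6,"dz":0,"yaw":0},{"dx":0,"dy":4.6,"dz":0,"yaw":0},{"dx":0,"dy":4.6,"dz":0,"yaw":0},{"dx":0,"dy":4.6,"dz":0,"yaw":0},{"dx":0,"dy":4.6,"dz":0,"yaw":0},{"dx":0,"dy":2,"dz":0,"yaw":0}]'
python3 -m pendant '[{"dx":0,"dy":0,"dz":0,"yaw":0},{"dx":0,"dy":0,"dz":0,"yaw":0},{"dx":0,"dy":0,"dz":0,"yaw":0},{"dx":0,"dy":0,"dz":0,"yaw":0}]'
python3 - <<'E'
from h import *
for i in range(4):
    c=cam("side"); s=readout.read_state(); print(s["tcp_pos"].round(1),s["force"].round(1))
X=cloud(c)
m=dark(c)&(np.hypot(X[...,0]-430,X[...,1]-250)<90)&(X[...,2]>90)&(X[...,2]<160)
p=X[m]; lo,hi=np.percentile(p,[1,99],axis=0); print(lo.round(1),hi.round(1),((lo+hi)/2).round(1),m.sum())
E
```

```text
time_s: 7.1
tcp_pos: [429.0, 253.3, 144.2]
orientation: [-0.001, 1.0, 0.0, -0.001]
force: [0.0, -1.5, -2.8]
grip_width: 42.9
time_s: 7.5
tcp_pos: [430.0, 249.2, 144.9]
orientation: [0.001, 1.0, -0.0, -0.0]
force: [0.5, -0.8, -2.9]
grip_width: 42.6
[430.1 249.3 145.1] [-0.2  1.  -3.4]
[430.2 249.4 145.3] [-0.4 -0.3 -1.6]
[430.3 249.5 145.4] [-0.3  0.3 -2.8]
[430.2 249.7 145.4] [-0.3 -0.3 -3.6]
[360.3 176.8 136.2] [502.  311.1 156.3] [431.1 244.  146.2] 1078
```

```bash
python3 -m pendant '[{"dx":-0.13,"dy":0.03,"dz":1,"yaw":0},{"dx":0,"dy":0,"dz":2,"yaw":0},{"dx":0,"dy":0,"dz":1.5,"yaw":0},{"dx":0,"dy":0,"dz":1,"yaw":0},{"dx":0,"dy":0,"dz":0.5,"yaw":0},{"dx":0,"dy":0,"dz":0.5,"yaw":0},{"dx":0,"dy":0,"dz":0.3,"yaw":0},{"dx":0,"dy":0,"dz":0,"yaw":0},{"dx":0,"dy":0,"dz":0,"yaw":0},{"dx":0,"dy":0,"dz":0,"yaw":0}]'
python3 -m pendant '[{"dx":0,"dy":0,"dz":0.2,"yaw":0},{"dx":0,"dy":0,"dz":0.2,"yaw":0},{"dx":0,"dy":0,"dz":0.2,"yaw":0},{"dx":0,"dy":0,"dz":0.1,"yaw":0},{"dx":0,"dy":0,"dz":0.1,"yaw":0},{"dx":0,"dy":0,"dz":0,"yaw":0},{"dx":0,"dy":0,"dz":0,"yaw":0}]'
```

```text
time_s: 8.7
tcp_pos: [431.8, 250.7, 77.9]
orientation: [0.0, 1.0, 0.0, 0.001]
force: [-0.1, -0.1, -3.2]
grip_width: 42.9
time_s: 9.4
tcp_pos: [431.4, 250.6, 69.3]
orientation: [0.0, 1.0, -0.0, -0.0]
force: [0.3, 0.5, -2.5]
grip_width: 42.8
```

```bash
python3 -m pendant '[{"dx":0,"dy":0,"dz":0.1,"yaw":0},{"dx":0,"dy":0,"dz":0.1,"yaw":0},{"dx":0,"dy":0,"dz":0,"yaw":0},{"dx":0,"dy":0,"dz":0,"yaw":0}]'
python3 -m pendant '[{"dx":0,"dy":0,"dz":0.05,"yaw":0},{"dx":0,"dy":0,"dz":0.05,"yaw":0},{"dx":0,"dy":0,"dz":0,"yaw":0},{"dx":0,"dy":0,"dz":0,"yaw":0}]'
python3 -m pendant '[{"dx":0,"dy":0,"dz":0.05,"yaw":0},{"dx":0,"dy":0,"dz":0,"yaw":0},{"dx":0,"dy":0,"dz":0,"yaw":0}]'
```

```text
time_s: 9.8
tcp_pos: [431.3, 250.6, 67.3]
orientation: [0.0, 1.0, -0.0, -0.0]
force: [0.3, 0.4, -2.1]
grip_width: 42.7
time_s: 10.2
tcp_pos: [431.4, 250.6, 66.4]
orientation: [0.0, 1.0, 0.0, 0.0]
force: [0.3, 0.2, -2.9]
grip_width: 42.6
time_s: 10.5
tcp_pos: [431.5, 250.6, 66.4]
orientation: [0.0, 1.0, -0.0, 0.0]
force: [-3.2, -1.9, 3.6]
grip_width: 42.8
```

Contact came at TCP z 66.4, the predicted seat height. I release, rise, and look.

```bash
python3 -m pendant '[{"dx":0,"dy":0,"dz":0,"yaw":0},{"dx":0,"dy":0,"dz":0,"yaw":0},{"dx":0,"dy":0,"dz":0,"yaw":0},{"dx":0,"dy":0,"dz":0,"yaw":0},{"dx":0,"dy":0,"dz":0,"yaw":0},{"dx":0,"dy":0,"dz":-0.5,"yaw":0},{"dx":0,"dy":0,"dz":-2,"yaw":0},{"dx":0,"dy":0,"dz":-3.5,"yaw":0},{"dx":0,"dy":0,"dz":-3.5,"yaw":0},{"dx":0,"dy":0,"dz":-3,"yaw":0}]' 7.5
python3 -m pendant '[{"dx":-4,"dy":-1.6,"dz":0,"yaw":0},{"dx":-4,"dy":-1.7,"dz":0,"yaw":0},{"dx":-4,"dy":-1.7,"dz":0,"yaw":0},{"dx":-4,"dy":-1.7,"dz":0,"yaw":0},{"dx":-4,"dy":-1.7,"dz":0,"yaw":0},{"dx":-3.6,"dy":-1.7,"dz":0,"yaw":0},{"dx":0,"dy":0,"dz":0,"yaw":0},{"dx":0,"dy":0,"dz":0,"yaw":0}]'
cat >> h.py <<'E'
def stack(z,r,x=431.5,y=250.5):
    """hub centre, hub-top z and rim tilt of a dish seated with origin at height z (rim radius r)"""
    for n in("top","side"):
        c=cam(n); X=cloud(c); print(n,*hub(c,(x,y,z+56)))
        d=np.hypot(X[...,0]-x,X[...,1]-y); m=dark(c)&(d<r+6)&(d>r-16)&(X[...,2]>z+12)&(X[...,2]<z+32); p=X[m]
        k=np.linalg.lstsq(np.c_[p[:,:2]-[x,y],np.ones(len(p))],p[:,2],rcond=None)[0]; print(" rim tilt",k.round(3),len(p))
    return c
E
python3 - <<'E'
from h import *
c=stack(40,78); cv2.imwrite("pics/s3.png",cv2.resize(c["img"][100:260,240:460],None,fx=3.4,fy=3.4))
E
```

```text
time_s: 11.5
tcp_pos: [431.7, 250.7, 193.2]
orientation: [0.0, 1.0, 0.0, 0.001]
force: [0.5, 0.0, -0.7]
grip_width: 75.1
time_s: 12.3
tcp_pos: [667.5, 148.9, 190.4]
orientation: [0.001, 1.0, 0.0, -0.001]
force: [-0.5, 0.9, 0.9]
grip_width: 74.8
  return _methods._mean(a, axis=axis, dtype=dtype,
  ret = ret.dtype.type(ret / rcount)
Traceback (most recent call last):
  File "h.py", line 36, in stack
    c=cam(n); X=cloud(c); print(n,*hub(c,(x,y,z+56)))
                                   ~~~^^^^^^^^^^^^^^
  File "h.py", line 30, in hub
    q=plane(c,np.c_[u,v],z)[:,:2]; p=X[s&(X[...,2]<g[2]+3)][:,:2]
      ~~~~~^^^^^^^^^^^^^^^^
  File "h.py", line 13, in plane
    d=pts(c,uv); o=np.array(c["origin"],float); return o+d*((z-o[2])/d[:,2])[:,None]
  File "h.py", line 9, in pts
    n=cv2.undistortPoints(uv,np.array(c["K"],float),np.array(c["dist_coeffs"],float)).reshape(-1,2)
      ~~~~~~~~~~~~~~~~~~~^^^^^^^^^^^^^^^^^^^^^^^^^^^^^^^^^^^^^^^^^^^^^^^^^^^^^^^^^^^^
cv2.error: OpenCV(4.12.0) /io/opencv/modules/calib3d/src/undistort.dispatch.cpp:347: error: (-215:Assertion failed) CV_IS_MAT(_src) && CV_IS_MAT(_dst) && (_src->rows == 1 || _src->cols == 1) && (_dst->rows == 1 || _dst->cols == 1) && _src->cols + _src->rows - 1 == _dst->rows + _dst->cols - 1 && (CV_MAT_TYPE(_src->type) == CV_32FC2 || CV_MAT_TYPE(_src->type) == CV_64FC2) && (CV_MAT_TYPE(_dst->type) == CV_32FC2 || CV_MAT_TYPE(_dst->type) == CV_64FC2) in function 'cvUndistortPointsInternal'
```

```bash
sed -i 's/print(n,\*hub(c,(x,y,z+56)))/print(n,*(hub(c,(x,y,z+56)) if (abs(X[...,2]-z-56)<3)[np.hypot(X[...,0]-x,X[...,1]-y)<25].sum()>5 else ["hidden"]))/; s/ k=np.linalg/ if len(p)<20: continue\n        k=np.linalg/' h.py
python3 - <<'E'
from h import *
c=stack(40,78); cv2.imwrite("pics/s3.png",cv2.resize(c["img"][100:260,240:460],None,fx=3.4,fy=3.4))
E
```

```text
top hidden
side [431.6 248.3] [431.5 248.1] [43. 44.] 95.8 120
 rim tilt [-2.0000e-03  7.0000e-03  6.1247e+01] 388
```

View pics/s3.png

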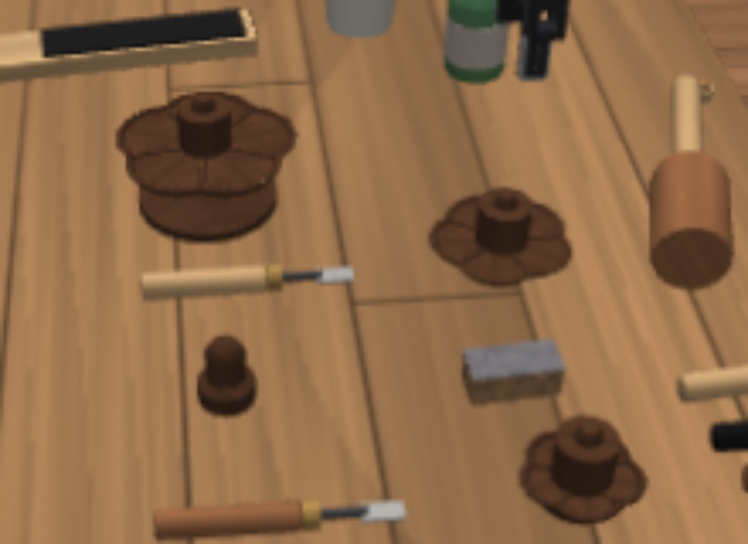

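The large dish is seated: hub top 95.8 (expected 96), level, and its centre agrees with the foot's. Now the medium dish.

```bash
python3 -c "
from h import *
print(readout.read_state()['tcp_pos'].round(1))"
python3 -m pendant '[{"dx":0,"dy":0,"dz":3.5,"yaw":0},{"dx":0,"dy":0,"dz":3.5,"yaw":0},{"dx":0,"dy":0,"dz":2,"yaw":0},{"dx":0,"dy":0,"dz":1,"yaw":0},{"dx":0,"dy":0,"dz":0,"yaw":0},{"dx":0,"dy":0,"dz":0,"yaw":0},{"dx":0,"dy":0,"dz":0,"yaw":0}]'
```

```text
[666.3 150.1 191. ]
time_s: 13.15
tcp_pos: [668.5, 149.8, 93.3]
orientation: [0.0, 1.0, 0.0, 0.002]
force: [-0.3, 0.5, 1.0]
grip_width: 75.0
```

```bash
python3 -m pendant '[{"dx":0,"dy":0.03,"dz":2,"yaw":0},{"dx":0,"dy":0,"dz":2,"yaw":0},{"dx":0,"dy":0,"dz":1.5,"yaw":0},{"dx":0,"dy":0,"dz":0.8,"yaw":0},{"dx":0,"dy":0,"dz":0.4,"yaw":0},{"dx":0,"dy":0,"dz":0,"yaw":0},{"dx":0,"dy":0,"dz":0,"yaw":0}]'
python3 -m pendant '[{"dx":0,"dy":0,"dz":0,"yaw":0},{"dx":0,"dy":0,"dz":0,"yaw":0},{"dx":0,"dy":0,"dz":0,"yaw":0},{"dx":0,"dy":0,"dz":0,"yaw":0},{"dx":0,"dy":0,"dz":0,"yaw":0},{"dx":0,"dy":0,"dz":0,"yaw":0},{"dx":0,"dy":0,"dz":0,"yaw":0},{"dx":0,"dy":0,"dz":0,"yaw":0}]' 3.6 50
```

```text
time_s: 13.85
tcp_pos: [668.0, 149.8, 24.8]
orientation: [0.0, 1.0, 0.0, 0.001]
force: [-0.4, -0.1, -0.3]
grip_width: 74.8
time_s: 14.65
tcp_pos: [668.1, 149.8, 24.9]
orientation: [0.0, 1.0, 0.0, 0.001]
force: [-0.6, -0.2, 5.1]
grip_width: 42.7
```

```bash
python3 -m pendant '[{"dx":0,"dy":0,"dz":-0.5,"yaw":0},{"dx":0,"dy":0,"dz":-1.5,"yaw":0},{"dx":0,"dy":0,"dz":-3,"yaw":0},{"dx":0,"dy":0,"dz":-3.5,"yaw":0},{"dx":0,"dy":0,"dz":-3,"yaw":0},{"dx":0,"dy":0,"dz":-2,"yaw":0},{"dx":0,"dy":0,"dz":-1.5,"yaw":0},{"dx":0,"dy":0,"dz":0,"yaw":0}]'
python3 -m pendant '[{"dx":1.2,"dy":0.5,"dz":0,"yaw":0},{"dx":3.5,"dy":1.5,"dz":0,"yaw":0},{"dx":3.5,"dy":1.5,"dz":0,"yaw":0},{"dx":3.5,"dy":1.5,"dz":0,"yaw":0},{"dx":3.5,"dy":1.5,"dz":0,"yaw":0},{"dx":3.5,"dy":1.5,"dz":0,"yaw":0},{"dx":3.5,"dy":1.5,"dz":0,"yaw":0},{"dx":1.5,"dy":0.55,"dz":0,"yaw":0},{"dx":0,"dy":0,"dz":0,"yaw":0},{"dx":0,"dy":0,"dz":0,"yaw":0},{"dx":0,"dy":0,"dz":0,"yaw":0},{"dx":0,"dy":0,"dz":0,"yaw":0}]'
python3 -m pendant '[{"dx":0,"dy":0,"dz":0,"yaw":0},{"dx":0,"dy":0,"dz":0,"yaw":0},{"dx":0,"dy":0,"dz":0,"yaw":0}]'
```

```text
time_s: 15.45
tcp_pos: [668.5, 149.9, 176.9]
orientation: [0.0, 1.0, 0.0, 0.002]
force: [1.1, 0.9, -2.2]
grip_width: 42.5
time_s: 16.65
tcp_pos: [431.2, 249.9, 173.7]
orientation: [0.001, 1.0, -0.0, -0.0]
force: [-0.5, -0.2, -2.2]
grip_width: 43.1
time_s: 16.95
tcp_pos: [430.6, 250.2, 173.8]
orientation: [0.001, 1.0, -0.0, -0.0]
force: [1.0, -0.3, -2.2]
grip_width: 42.8
```

```bash
python3 -m pendant '[{"dx":-0.07,"dy":0.02,"dz":1,"yaw":0},{"dx":0,"dy":0,"dz":1.2,"yaw":0},{"dx":0,"dy":0,"dz":0.8,"yaw":0},{"dx":0,"dy":0,"dz":0.5,"yaw":0},{"dx":0,"dy":0,"dz":0.4,"yaw":0},{"dx":0,"dy":0,"dz":0.2,"yaw":0},{"dx":0,"dy":0,"dz":0,"yaw":0},{"dx":0,"dy":0,"dz":0,"yaw":0},{"dx":0,"dy":0,"dz":0,"yaw":0}]'
python3 -m pendant '[{"dx":0,"dy":0,"dz":0.2,"yaw":0},{"dx":0,"dy":0,"dz":0.2,"yaw":0},{"dx":0,"dy":0,"dz":0.1,"yaw":0},{"dx":0,"dy":0,"dz":0.1,"yaw":0},{"dx":0,"dy":0,"dz":0,"yaw":0},{"dx":0,"dy":0,"dz":0,"yaw":0}]'
```

```text
time_s: 17.85
tcp_pos: [431.4, 250.7, 133.3]
orientation: [0.0, 1.0, 0.0, 0.0]
force: [0.3, 0.2, -1.9]
grip_width: 43.1
time_s: 18.45
tcp_pos: [431.1, 250.5, 126.8]
orientation: [0.0, 1.0, -0.0, -0.0]
force: [-0.0, 0.6, -1.3]
grip_width: 43.0
```

```bash
python3 -m pendant '[{"dx":0,"dy":0,"dz":0.1,"yaw":0},{"dx":0,"dy":0,"dz":0.1,"yaw":0},{"dx":0,"dy":0,"dz":0.1,"yaw":0},{"dx":0,"dy":0,"dz":0.1,"yaw":0},{"dx":0,"dy":0,"dz":0,"yaw":0},{"dx":0,"dy":0,"dz":0,"yaw":0},{"dx":0,"dy":0,"dz":0,"yaw":0}]'
python3 -m pendant '[{"dx":0,"dy":0,"dz":0.05,"yaw":0},{"dx":0,"dy":0,"dz":0.05,"yaw":0},{"dx":0,"dy":0,"dz":0,"yaw":0},{"dx":0,"dy":0,"dz":0,"yaw":0}]'
```

```text
time_s: 19.15
tcp_pos: [431.1, 250.6, 122.9]
orientation: [0.0, 1.0, 0.0, 0.0]
force: [0.6, -0.2, -2.6]
grip_width: 43.1
time_s: 19.55
tcp_pos: [431.1, 250.6, 121.8]
orientation: [0.0, 1.0, -0.0, -0.0]
force: [0.1, -0.3, -2.0]
grip_width: 43.1
```

```bash
python3 -m pendant '[{"dx":0,"dy":0,"dz":0.05,"yaw":0},{"dx":0,"dy":0,"dz":0.03,"yaw":0},{"dx":0,"dy":0,"dz":0,"yaw":0},{"dx":0,"dy":0,"dz":0,"yaw":0}]'
python3 -m pendant '[{"dx":0,"dy":0,"dz":0.03,"yaw":0},{"dx":0,"dy":0,"dz":0,"yaw":0},{"dx":0,"dy":0,"dz":0,"yaw":0}]'
```

```text
time_s: 19.95
tcp_pos: [431.1, 250.5, 121.0]
orientation: [0.0, 1.0, -0.0, -0.0]
force: [-0.4, -0.2, -1.5]
grip_width: 42.8
time_s: 20.25
tcp_pos: [431.1, 250.6, 120.9]
orientation: [0.0, 1.0, 0.0, 0.0]
force: [0.0, -0.5, -1.3]
grip_width: 42.6
```

```bash
python3 -m pendant '[{"dx":0,"dy":0,"dz":0.03,"yaw":0},{"dx":0,"dy":0,"dz":0.02,"yaw":0},{"dx":0,"dy":0,"dz":0,"yaw":0},{"dx":0,"dy":0,"dz":0,"yaw":0}]'
```

```text
time_s: 20.65
tcp_pos: [431.4, 250.6, 120.9]
orientation: [0.0, 1.0, 0.0, 0.0]
force: [-1.9, -0.9, 4.6]
grip_width: 42.7
```

```bash
python3 -m pendant '[{"dx":0,"dy":0,"dz":0,"yaw":0},{"dx":0,"dy":0,"dz":0,"yaw":0},{"dx":0,"dy":0,"dz":0,"yaw":0},{"dx":0,"dy":0,"dz":0,"yaw":0},{"dx":0,"dy":0,"dz":0,"yaw":0},{"dx":0,"dy":0,"dz":-0.5,"yaw":0},{"dx":0,"dy":0,"dz":-2,"yaw":0},{"dx":0,"dy":0,"dz":-3.5,"yaw":0},{"dx":0,"dy":0,"dz":-3.5,"yaw":0},{"dx":0,"dy":0,"dz":-2.5,"yaw":0}]' 7.5
python3 -m pendant '[{"dx":-2.6,"dy":-3.9,"dz":0,"yaw":0},{"dx":-2.6,"dy":-3.9,"dz":0,"yaw":0},{"dx":-2.6,"dy":-3.9,"dz":0,"yaw":0},{"dx":-2.6,"dy":-3.9,"dz":0,"yaw":0},{"dx":-2.6,"dy":-3.9,"dz":0,"yaw":0},{"dx":-2.6,"dy":-3.9,"dz":0,"yaw":0},{"dx":-2.6,"dy":-3.9,"dz":0,"yaw":0},{"dx":-2.6,"dy":-3.9,"dz":0,"yaw":0},{"dx":-2.6,"dy":-3.9,"dz":0,"yaw":0},{"dx":-0.8,"dy":-1.1,"dz":0,"yaw":0},{"dx":0,"dy":0,"dz":0,"yaw":0},{"dx":0,"dy":0,"dz":0,"yaw":0}]' 6.5
python3 - <<'E'
from h import *
c=stack(96,60); c=cam("side"); cv2.imwrite("pics/s4.png",cv2.resize(c["img"][100:280,240:460],None,fx=3.4,fy=3.2))
X=cloud(c); m=(c["img"][...,0]>1.6*c["img"][...,1])&(X[...,2]>3)&(X[...,0]>560)&(X[...,0]<780)&(X[...,1]<-140)&(X[...,2]<60); print("purple y",np.percentile(X[m],[1,99],axis=0).round(0))
print(readout.read_state()["tcp_pos"].round(1))
E
```

```text
time_s: 21.65
tcp_pos: [431.7, 250.9, 243.4]
orientation: [0.0, 1.0, 0.001, 0.002]
force: [0.3, -0.2, -1.1]
grip_width: 75.0
time_s: 22.85
tcp_pos: [672.4, -110.7, 240.1]
orientation: [0.0, 1.0, 0.0, -0.0]
force: [-1.3, 0.6, 0.4]
grip_width: 64.7
top [431.6 251.2] [431.2 251.4] [42. 45.] 151.9 280
 rim tilt [-5.00000e-03 -5.00000e-03  1.17395e+02] 580
side [431.2 247.7] [431.2 247.1] [41. 45.] 152.3 126
 rim tilt [-2.00000e-03  8.00000e-03  1.17715e+02] 286
purple y [[ 603. -283.   18.]
 [ 683. -205.   59.]]
[ 672.3 -110.   240.6]
```

View pics/s4.png

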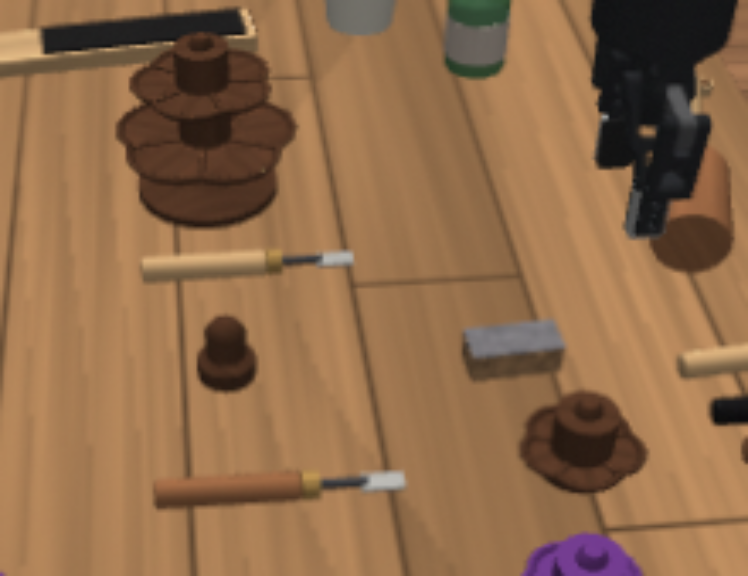

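The medium dish is seated: hub top 151.9 and 152.3 (expected 152), level. Purple reaches y = -205, clear of the fingers. Now the small dish.

```bash
python3 -m pendant '[{"dx":-0.1,"dy":-0.1,"dz":3.5,"yaw":0},{"dx":0,"dy":0,"dz":4,"yaw":0},{"dx":0,"dy":0,"dz":4,"yaw":0},{"dx":0,"dy":0,"dz":2,"yaw":0},{"dx":0,"dy":0,"dz":1,"yaw":0},{"dx":0,"dy":0,"dz":0,"yaw":0},{"dx":0,"dy":0,"dz":0,"yaw":0},{"dx":0,"dy":0,"dz":0,"yaw":0}]'
```

```text
time_s: 23.8
tcp_pos: [675.2, -112.7, 97.9]
orientation: [0.0, 1.0, -0.001, 0.002]
force: [0.4, 0.6, 0.4]
grip_width: 64.9
```

```bash
python3 -m pendant '[{"dx":0.15,"dy":0.1,"dz":2,"yaw":0},{"dx":0,"dy":0,"dz":2,"yaw":0},{"dx":0,"dy":0,"dz":1.5,"yaw":0},{"dx":0,"dy":0,"dz":1,"yaw":0},{"dx":0,"dy":0,"dz":0.7,"yaw":0},{"dx":0,"dy":0,"dz":0,"yaw":0},{"dx":0,"dy":0,"dz":0,"yaw":0}]'
python3 -m pendant '[{"dx":0,"dy":0,"dz":0,"yaw":0},{"dx":0,"dy":0,"dz":0,"yaw":0},{"dx":0,"dy":0,"dz":0,"yaw":0},{"dx":0,"dy":0,"dz":0,"yaw":0},{"dx":0,"dy":0,"dz":0,"yaw":0},{"dx":0,"dy":0,"dz":0,"yaw":0},{"dx":0,"dy":0,"dz":0,"yaw":0}]' 3.6 50
```

```text
time_s: 24.5
tcp_pos: [672.9, -111.8, 23.9]
orientation: [0.0, 1.0, -0.0, 0.001]
force: [0.1, -0.0, 0.5]
grip_width: 64.8
time_s: 25.2
tcp_pos: [673.3, -111.8, 24.6]
orientation: [0.0, 1.0, -0.0, 0.001]
force: [0.1, 0.3, 5.4]
grip_width: 42.6
```

```bash
python3 -m pendant '[{"dx":0,"dy":0,"dz":-0.5,"yaw":0},{"dx":0,"dy":0,"dz":-1.5,"yaw":0},{"dx":0,"dy":0,"dz":-3,"yaw":0},{"dx":0,"dy":0,"dz":-4,"yaw":0},{"dx":0,"dy":0,"dz":-4,"yaw":0},{"dx":0,"dy":0,"dz":-4,"yaw":0},{"dx":0,"dy":0,"dz":-3,"yaw":0},{"dx":0,"dy":0,"dz":-1,"yaw":0},{"dx":0,"dy":0,"dz":0,"yaw":0}]'
python3 -m pendant '[{"dx":1.2,"dy":1.8,"dz":0,"yaw":0},{"dx":2.5,"dy":3.74,"dz":0,"yaw":0},{"dx":2.5,"dy":3.74,"dz":0,"yaw":0},{"dx":2.5,"dy":3.74,"dz":0,"yaw":0},{"dx":2.5,"dy":3.74,"dz":0,"yaw":0},{"dx":2.5,"dy":3.74,"dz":0,"yaw":0},{"dx":2.5,"dy":3.74,"dz":0,"yaw":0},{"dx":2.5,"dy":3.74,"dz":0,"yaw":0},{"dx":2.5,"dy":3.74,"dz":0,"yaw":0},{"dx":2.0,"dy":3.0,"dz":0,"yaw":0},{"dx":1.0,"dy":1.52,"dz":0,"yaw":0},{"dx":0,"dy":0,"dz":0,"yaw":0}]'
python3 -m pendant '[{"dx":0,"dy":0,"dz":0,"yaw":0},{"dx":0,"dy":0,"dz":0,"yaw":0},{"dx":0,"dy":0,"dz":0,"yaw":0},{"dx":0,"dy":0,"dz":0,"yaw":0},{"dx":0,"dy":0,"dz":0,"yaw":0},{"dx":0,"dy":0,"dz":0,"yaw":0}]'
```

```text
time_s: 26.1
tcp_pos: [672.9, -111.8, 235.4]
orientation: [0.0, 1.0, -0.0, 0.002]
force: [0.2, -0.1, -1.5]
grip_width: 42.9
time_s: 27.3
tcp_pos: [428.0, 252.0, 230.1]
orientation: [-0.001, 1.0, -0.001, -0.002]
force: [0.1, 0.7, -2.2]
grip_width: 43.0
time_s: 27.9
tcp_pos: [430.8, 250.7, 233.3]
orientation: [0.001, 1.0, 0.0, 0.0]
force: [1.0, -0.7, -1.2]
grip_width: 42.7
```

```bash
python3 -m pendant '[{"dx":-0.05,"dy":0,"dz":1,"yaw":0},{"dx":0,"dy":0,"dz":1.3,"yaw":0},{"dx":0,"dy":0,"dz":1,"yaw":0},{"dx":0,"dy":0,"dz":0.6,"yaw":0},{"dx":0,"dy":0,"dz":0.4,"yaw":0},{"dx":0,"dy":0,"dz":0.3,"yaw":0},{"dx":0,"dy":0,"dz":0,"yaw":0},{"dx":0,"dy":0,"dz":0,"yaw":0},{"dx":0,"dy":0,"dz":0,"yaw":0}]'
python3 -m pendant '[{"dx":0,"dy":0,"dz":0.2,"yaw":0},{"dx":0,"dy":0,"dz":0.1,"yaw":0},{"dx":0,"dy":0,"dz":0.1,"yaw":0},{"dx":0,"dy":0,"dz":0.1,"yaw":0},{"dx":0,"dy":0,"dz":0,"yaw":0},{"dx":0,"dy":0,"dz":0,"yaw":0},{"dx":0,"dy":0,"dz":0,"yaw":0}]'
```

```text
time_s: 28.8
tcp_pos: [431.4, 251.1, 187.8]
orientation: [0.0, 1.0, 0.0, 0.0]
force: [-0.3, 0.6, -0.6]
grip_width: 42.8
time_s: 29.5
tcp_pos: [431.1, 251.0, 182.3]
orientation: [0.0, 1.0, 0.0, 0.0]
force: [-0.0, 0.1, -0.3]
grip_width: 42.6
```

```bash
python3 -m pendant '[{"dx":0,"dy":0,"dz":0.1,"yaw":0},{"dx":0,"dy":0,"dz":0.1,"yaw":0},{"dx":0,"dy":0,"dz":0.1,"yaw":0},{"dx":0,"dy":0,"dz":0.1,"yaw":0},{"dx":0,"dy":0,"dz":0,"yaw":0},{"dx":0,"dy":0,"dz":0,"yaw":0},{"dx":0,"dy":0,"dz":0,"yaw":0}]'
python3 -m pendant '[{"dx":0,"dy":0,"dz":0.05,"yaw":0},{"dx":0,"dy":0,"dz":0.05,"yaw":0},{"dx":0,"dy":0,"dz":0,"yaw":0},{"dx":0,"dy":0,"dz":0,"yaw":0}]'
```

```text
time_s: 30.2
tcp_pos: [431.1, 251.0, 178.3]
orientation: [0.0, 1.0, 0.0, 0.0]
force: [-0.2, -1.1, -0.9]
grip_width: 42.6
time_s: 30.6
tcp_pos: [431.1, 250.9, 177.2]
orientation: [0.0, 1.0, -0.0, -0.0]
force: [0.4, -0.5, -1.2]
grip_width: 42.8
```

```bash
python3 -m pendant '[{"dx":0,"dy":0,"dz":0.05,"yaw":0},{"dx":0,"dy":0,"dz":0.02,"yaw":0},{"dx":0,"dy":0,"dz":0,"yaw":0},{"dx":0,"dy":0,"dz":0,"yaw":0}]'
python3 -m pendant '[{"dx":0,"dy":0,"dz":0.04,"yaw":0},{"dx":0,"dy":0,"dz":0,"yaw":0},{"dx":0,"dy":0,"dz":0,"yaw":0}]'
```

```text
time_s: 31.0
tcp_pos: [431.1, 251.0, 176.6]
orientation: [0.0, 1.0, 0.0, 0.0]
force: [-0.1, -0.9, -1.1]
grip_width: 42.8
time_s: 31.3
tcp_pos: [431.2, 251.0, 176.5]
orientation: [0.0, 1.0, 0.0, 0.0]
force: [-0.7, -0.8, 0.9]
grip_width: 42.7
```

```bash
python3 -m pendant '[{"dx":0,"dy":0,"dz":0.02,"yaw":0},{"dx":0,"dy":0,"dz":0,"yaw":0},{"dx":0,"dy":0,"dz":0,"yaw":0}]'
python3 -m pendant '[{"dx":0,"dy":0,"dz":0,"yaw":0},{"dx":0,"dy":0,"dz":0,"yaw":0},{"dx":0,"dy":0,"dz":0,"yaw":0},{"dx":0,"dy":0,"dz":0,"yaw":0},{"dx":0,"dy":0,"dz":0,"yaw":0},{"dx":0,"dy":0,"dz":-0.5,"yaw":0},{"dx":0,"dy":0,"dz":-2,"yaw":0},{"dx":0,"dy":0,"dz":-3.5,"yaw":0},{"dx":0,"dy":0,"dz":-3.5,"yaw":0},{"dx":0,"dy":0,"dz":-2.5,"yaw":0}]' 7
python3 -m pendant '[{"dx":0,"dy":-3,"dz":0,"yaw":0},{"dx":-0.05,"dy":-4,"dz":0,"yaw":0},{"dx":-0.05,"dy":-4,"dz":0,"yaw":0},{"dx":-0.05,"dy":-4,"dz":0,"yaw":0},{"dx":-0.05,"dy":-4,"dz":0,"yaw":0},{"dx":-0.05,"dy":-4,"dz":0,"yaw":0},{"dx":0,"dy":-1.4,"dz":0,"yaw":0},{"dx":0,"dy":0,"dz":0,"yaw":0},{"dx":0,"dy":0,"dz":0,"yaw":0},{"dx":0,"dy":0,"dz":0,"yaw":0}]'
python3 - <<'E'
from h import *
c=stack(152,45); c=cam("side"); cv2.imwrite("pics/s5.png",cv2.resize(c["img"][80:260,240:460],None,fx=3.4,fy=3.2))
print(hub(c,G["finial"]),readout.read_state()["tcp_pos"].round(1))
E
```

```text
time_s: 31.6
tcp_pos: [431.3, 251.0, 176.5]
orientation: [0.0, 1.0, 0.0, 0.0]
force: [-1.9, -0.2, 4.4]
grip_width: 43.1
time_s: 32.6
tcp_pos: [431.6, 251.2, 299.1]
orientation: [0.0, 1.0, 0.001, 0.002]
force: [-0.0, 0.6, -0.5]
grip_width: 70.0
time_s: 33.6
tcp_pos: [433.4, 7.7, 296.1]
orientation: [-0.0, 1.0, 0.0, 0.0]
force: [0.7, -0.2, -0.0]
grip_width: 70.3
top [432.4 252. ] [432.4 252. ] [44. 44.] 207.9 322
 rim tilt [-4.0000e-03 -7.0000e-03  1.7327e+02] 523
side [416.9 245.7] [416.4 246.5] [11. 34.] 209.1 28
 rim tilt [-1.00000e-03  1.80000e-02  1.74172e+02] 148
(array([434.7,   4.3]), array([433.7,  -2.7]), array([27., 20.]), 46.9, 92) [433.4   7.8 295.9]
```

View pics/s5.png

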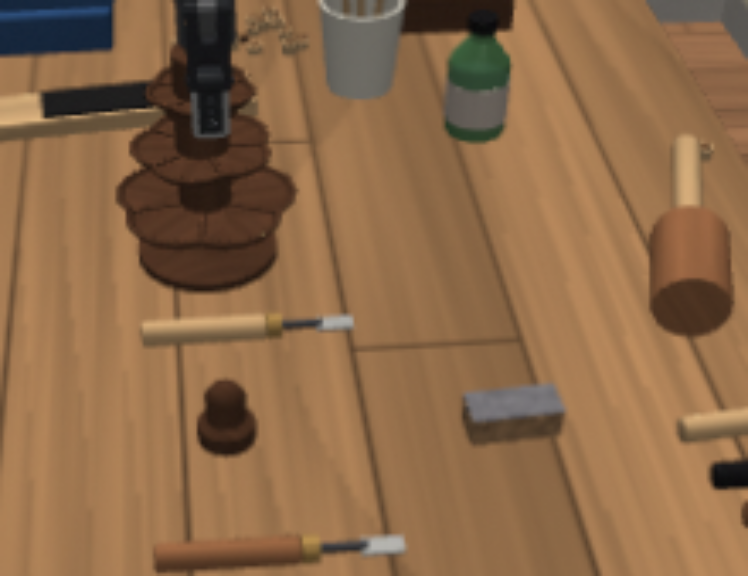

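The small dish is seated: hub top 207.9 (expected 208), level. The side view of it is partly hidden by the gripper. Now the finial.

```bash
python3 -m pendant '[{"dx":-0.08,"dy":-0.1,"dz":3,"yaw":0},{"dx":0,"dy":0,"dz":4,"yaw":0},{"dx":0,"dy":0,"dz":4,"yaw":0},{"dx":0,"dy":0,"dz":4,"yaw":0},{"dx":0,"dy":0,"dz":3,"yaw":0},{"dx":0,"dy":0,"dz":1,"yaw":0},{"dx":0,"dy":0,"dz":0,"yaw":0},{"dx":0,"dy":0,"dz":0,"yaw":0},{"dx":0,"dy":0,"dz":0,"yaw":0}]' 6
```

```text
time_s: 34.65
tcp_pos: [435.9, 5.9, 108.3]
orientation: [0.0, 1.0, -0.0, 0.002]
force: [0.0, -0.3, 0.3]
grip_width: 59.8
```

```bash
python3 -m pendant '[{"dx":0.08,"dy":0.05,"dz":2.5,"yaw":0},{"dx":0,"dy":0,"dz":2.5,"yaw":0},{"dx":0,"dy":0,"dz":1.8,"yaw":0},{"dx":0,"dy":0,"dz":1.2,"yaw":0},{"dx":0,"dy":0,"dz":0.6,"yaw":0},{"dx":0,"dy":0,"dz":0,"yaw":0},{"dx":0,"dy":0,"dz":0,"yaw":0},{"dx":0,"dy":0,"dz":0,"yaw":0}]'
python3 -c "
from h import *
c=cam('side'); cv2.imwrite('pics/s6.png',cv2.resize(c['img'][160:250,250:370],None,fx=5,fy=5)); print(readout.read_state()['tcp_pos'])"
```

```text
time_s: 35.45
tcp_pos: [434.4, 6.3, 21.0]
orientation: [0.0, 1.0, -0.0, 0.001]
force: [0.5, 0.8, 0.3]
grip_width: 60.0
[434.24479913   6.35299862  20.91717867]
```

View pics/s6.png

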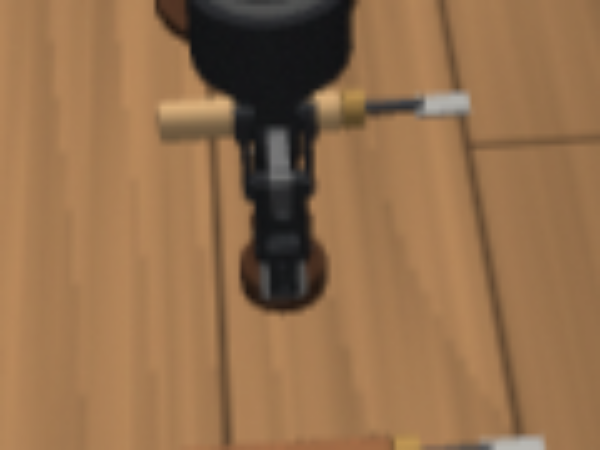

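The fingers stand centred over the finial at crop (283,275). I close.

```bash
python3 -m pendant '[{"dx":0,"dy":0,"dz":0,"yaw":0},{"dx":0,"dy":0,"dz":0,"yaw":0},{"dx":0,"dy":0,"dz":0,"yaw":0},{"dx":0,"dy":0,"dz":0,"yaw":0},{"dx":0,"dy":0,"dz":0,"yaw":0},{"dx":0,"dy":0,"dz":0,"yaw":0},{"dx":0,"dy":0,"dz":0,"yaw":0},{"dx":0,"dy":0,"dz":0,"yaw":0}]' 2.2 40
python3 -m pendant '[{"dx":0,"dy":0,"dz":-0.5,"yaw":0},{"dx":0,"dy":0,"dz":-1.5,"yaw":0},{"dx":0,"dy":0,"dz":-3,"yaw":0},{"dx":0,"dy":0,"dz":-4,"yaw":0},{"dx":0,"dy":0,"dz":-4,"yaw":0},{"dx":0,"dy":0,"dz":-4,"yaw":0},{"dx":0,"dy":0,"dz":-4,"yaw":0},{"dx":0,"dy":0,"dz":-3,"yaw":0},{"dx":0,"dy":0,"dz":-1.5,"yaw":0},{"dx":0,"dy":0,"dz":-0.5,"yaw":0},{"dx":0,"dy":0,"dz":0,"yaw":0}]'
python3 - <<'E'
from h import *
c=cam('side'); X=cloud(c); cv2.imwrite('pics/s7.png',cv2.resize(c['img'][60:230,230:400],None,fx=3.5,fy=3.5)); print(readout.read_state()['tcp_pos'])
m=dark(c)&(np.hypot(X[...,0]-434,X[...,1]-6)<30)&(X[...,2]>225)&(X[...,2]<300); print(np.percentile(X[m],[1,50,99],axis=0).round(1),m.sum())
E
```

```text
time_s: 36.3
tcp_pos: [434.3, 6.4, 21.2]
orientation: [0.0, 1.0, -0.0, 0.001]
force: [-1.7, 0.8, 6.7]
grip_width: 28.9
time_s: 37.4
tcp_pos: [433.1, 6.5, 279.2]
orientation: [0.0, 1.0, 0.0, -0.0]
force: [0.4, 0.1, -0.2]
grip_width: 28.9
[432.73607933   6.51466584 278.10841066]
[[412.3 -18.  258.2]
 [434.6 -10.  274. ]
 [454.7  13.3 297.7]] 264
```

View pics/s7.png

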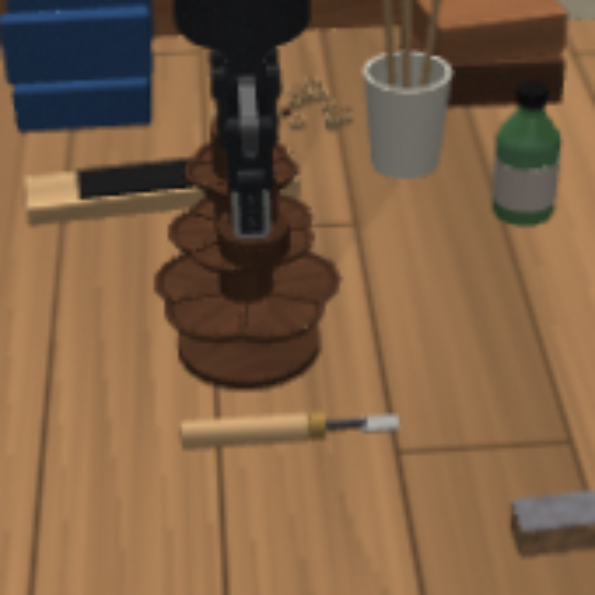

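```bash
python3 -m pendant '[{"dx":0,"dy":1.5,"dz":0,"yaw":0},{"dx":0.05,"dy":3.5,"dz":0,"yaw":0},{"dx":0.05,"dy":4,"dz":0,"yaw":0},{"dx":0.05,"dy":4,"dz":0,"yaw":0},{"dx":0.05,"dy":4,"dz":0,"yaw":0},{"dx":0,"dy":4,"dz":0,"yaw":0},{"dx":0,"dy":2.5,"dz":0,"yaw":0},{"dx":0,"dy":0.94,"dz":0,"yaw":0},{"dx":0,"dy":0,"dz":0,"yaw":0},{"dx":0,"dy":0,"dz":0,"yaw":0}]'
python3 -m pendant '[{"dx":0,"dy":0,"dz":0,"yaw":0},{"dx":0,"dy":0,"dz":0,"yaw":0},{"dx":0,"dy":0,"dz":0,"yaw":0},{"dx":0,"dy":0,"dz":0,"yaw":0},{"dx":0,"dy":0,"dz":0,"yaw":0},{"dx":0,"dy":0,"dz":0,"yaw":0}]'
```

```text
time_s: 38.45
tcp_pos: [431.3, 250.0, 278.7]
orientation: [0.001, 1.0, -0.001, -0.001]
force: [-0.2, -0.8, -1.0]
grip_width: 28.7
time_s: 39.05
tcp_pos: [431.6, 250.8, 280.0]
orientation: [0.0, 1.0, 0.0, 0.0]
force: [-0.2, 0.4, -0.7]
grip_width: 28.7
```

```bash
python3 -m pendant '[{"dx":0,"dy":0,"dz":0.8,"yaw":0},{"dx":0,"dy":0,"dz":1,"yaw":0},{"dx":0,"dy":0,"dz":0.8,"yaw":0},{"dx":0,"dy":0,"dz":0.6,"yaw":0},{"dx":0,"dy":0,"dz":0.4,"yaw":0},{"dx":0,"dy":0,"dz":0.3,"yaw":0},{"dx":0,"dy":0,"dz":0.2,"yaw":0},{"dx":0,"dy":0,"dz":0,"yaw":0},{"dx":0,"dy":0,"dz":0,"yaw":0},{"dx":0,"dy":0,"dz":0,"yaw":0}]'
python3 -m pendant '[{"dx":0,"dy":0,"dz":0.1,"yaw":0},{"dx":0,"dy":0,"dz":0.1,"yaw":0},{"dx":0,"dy":0,"dz":0.1,"yaw":0},{"dx":0,"dy":0,"dz":0.1,"yaw":0},{"dx":0,"dy":0,"dz":0,"yaw":0},{"dx":0,"dy":0,"dz":0,"yaw":0},{"dx":0,"dy":0,"dz":0,"yaw":0}]'
```

```text
time_s: 40.05
tcp_pos: [431.8, 250.9, 239.3]
orientation: [0.0, 1.0, 0.0, 0.0]
force: [0.5, 0.7, 0.0]
grip_width: 28.8
time_s: 40.75
tcp_pos: [431.6, 250.9, 235.0]
orientation: [0.0, 1.0, 0.0, 0.0]
force: [-0.0, 0.5, -1.1]
grip_width: 28.7
```

```bash
python3 -m pendant '[{"dx":0,"dy":0,"dz":0.1,"yaw":0},{"dx":0,"dy":0,"dz":0.1,"yaw":0},{"dx":0,"dy":0,"dz":0.1,"yaw":0},{"dx":0,"dy":0,"dz":0.1,"yaw":0},{"dx":0,"dy":0,"dz":0,"yaw":0},{"dx":0,"dy":0,"dz":0,"yaw":0},{"dx":0,"dy":0,"dz":0,"yaw":0}]'
python3 -m pendant '[{"dx":0,"dy":0,"dz":0.05,"yaw":0},{"dx":0,"dy":0,"dz":0.05,"yaw":0},{"dx":0,"dy":0,"dz":0,"yaw":0},{"dx":0,"dy":0,"dz":0,"yaw":0}]'
```

```text
time_s: 41.45
tcp_pos: [431.6, 250.9, 231.0]
orientation: [0.0, 1.0, 0.0, 0.0]
force: [1.2, -0.3, -1.0]
grip_width: 28.9
time_s: 41.85
tcp_pos: [431.6, 250.9, 229.9]
orientation: [0.0, 1.0, 0.0, -0.0]
force: [-0.1, -0.3, -0.0]
grip_width: 28.8
```

```bash
python3 -m pendant '[{"dx":0,"dy":0,"dz":0.05,"yaw":0},{"dx":0,"dy":0,"dz":0.03,"yaw":0},{"dx":0,"dy":0,"dz":0,"yaw":0},{"dx":0,"dy":0,"dz":0,"yaw":0}]'
python3 -m pendant '[{"dx":0,"dy":0,"dz":0.03,"yaw":0},{"dx":0,"dy":0,"dz":0,"yaw":0},{"dx":0,"dy":0,"dz":0,"yaw":0}]'
```

```text
time_s: 42.25
tcp_pos: [431.7, 250.9, 229.4]
orientation: [0.0, 1.0, 0.0, 0.0]
force: [-1.0, 1.2, 1.2]
grip_width: 29.0
time_s: 42.55
tcp_pos: [431.8, 250.9, 229.3]
orientation: [0.0, 1.0, 0.0, 0.0]
force: [-0.4, -1.2, 2.5]
grip_width: 28.8
```

```bash
python3 -m pendant '[{"dx":0,"dy":0,"dz":0.02,"yaw":0},{"dx":0,"dy":0,"dz":0,"yaw":0}]'
python3 -m pendant '[{"dx":0,"dy":0,"dz":0,"yaw":0},{"dx":0,"dy":0,"dz":0,"yaw":0},{"dx":0,"dy":0,"dz":0,"yaw":0},{"dx":0,"dy":0,"dz":0,"yaw":0},{"dx":0,"dy":0,"dz":0,"yaw":0},{"dx":0,"dy":0,"dz":0,"yaw":0},{"dx":0,"dy":0,"dz":-0.5,"yaw":0},{"dx":0,"dy":0,"dz":-2,"yaw":0},{"dx":0,"dy":0,"dz":-3,"yaw":0},{"dx":0,"dy":0,"dz":-3,"yaw":0},{"dx":0,"dy":0,"dz":-2,"yaw":0}]' 7
python3 -m pendant '[{"dx":-2,"dy":-2,"dz":0,"yaw":0},{"dx":-3,"dy":-3,"dz":0,"yaw":0},{"dx":-3,"dy":-3,"dz":0,"yaw":0},{"dx":-3,"dy":-3,"dz":0,"yaw":0},{"dx":-3,"dy":-3,"dz":0,"yaw":0},{"dx":-3,"dy":-3,"dz":0,"yaw":0},{"dx":-3,"dy":-3,"dz":0,"yaw":0},{"dx":0,"dy":0,"dz":0,"yaw":0},{"dx":0,"dy":0,"dz":0,"yaw":0}]'
python3 - <<'E'
from h import *
for n in("top","side"):
    c=cam(n); X=cloud(c); d=np.hypot(X[...,0]-431.5,X[...,1]-250.5)
    m=(d<40)&(X[...,2]>211)&(X[...,2]<290); p=X[m]
    print(n,"finial z max",np.percentile(p[:,2],99.5).round(1),"neck/top",*hub(c,(431.5,250.5,254)))
    f=p[p[:,2]<230]; print("foot",len(f),np.percentile(f,[3,97],axis=0).round(1))
    if n=="side": cv2.imwrite("pics/s8.png",cv2.resize(c["img"][80:330,170:490],None,fx=2.4,fy=2.4))
E
```

```text
time_s: 42.75
tcp_pos: [431.9, 251.0, 229.3]
orientation: [0.0, 1.0, 0.0, 0.001]
force: [-1.4, -0.3, 4.8]
grip_width: 28.9
time_s: 43.85
tcp_pos: [432.1, 251.1, 336.8]
orientation: [0.0, 1.0, 0.001, 0.002]
force: [-0.0, 0.6, 1.0]
grip_width: 69.7
time_s: 44.75
tcp_pos: [631.7, 50.0, 333.3]
orientation: [0.001, 1.0, 0.0, -0.001]
force: [-0.8, 0.5, 0.1]
grip_width: 69.8
top finial z max 265.4 neck/top [432.2 251.8] [432.3 252.6] [29. 31.] 255.3 170
foot 144 [[411.3 230.2 213.6]
 [452.  264.9 229.8]]
side finial z max 265.7 neck/top [432.1 250. ] [431.5 240.6] [26. 20.] 254.9 76
foot 127 [[411.8 227.7 212.3]
 [453.5 251.2 229.7]]
```

View pics/s8.png

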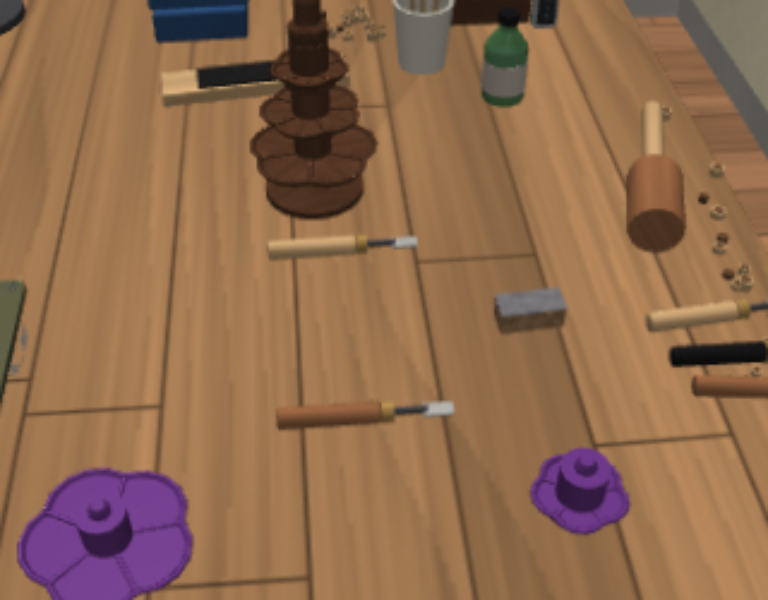

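Finial top measures 265.4 and 265.7 (expected 265). The stack stands straight, and the gouges, sanding block and purple pieces are where they were. I hand in.

```bash
python3 -c "
from rig import manip
print(manip.sign_off())"
```

```text
the job is handed in; nothing more can be done
None
```

The stand is built on its foot in the order asked: large dish, medium dish, small dish, finial. I handed it in at about 45 s of the 106 s allowed.

- **Handling:** each piece was lowered in steps of 0.2–1 mm until it touched at about the predicted height. The tool-force readings I took stayed below 7 N. I released each piece before lifting away.
- **Heights:** each seated within 0.7 mm of what it should be.

| Piece | Measured top (mm) | Expected (mm) |
|---|---|---|
| Large dish hub | 95.8 | 96 |
| Medium dish hub | 151.9 / 152.3 | 152 |
| Small dish hub | 207.9 | 208 |
| Finial | 265.4 / 265.7 | 265 |

- **Level:** the large and medium dishes came out level, with rim slope 0.008 or less.
- **Disagreements:**
  - The top and side cameras differ by a steady 2–3 mm in y, so I worked between the two.
  - The small dish's side view was partly hidden by the gripper and gave a slope of 0.018. The unobstructed top view gave 0.007 or less.
  - The large dish's seat was checked in the side view only, because the arm hid it from the top camera.
- **Left alone:** in the last picture the gouges, sanding block and purple look-alikes look to be where they started. I judged that by eye and did not measure it.

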